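# Lock the saw-band clamp with its T-key

## Task

Take the red-handled T-key out of its slanted green rest, put its T-head lengthwise down through the slot of the blue saw-band jig's sliding shoe and press it down against the spring until its collar meets the shoe. Keeping it down, turn it a quarter turn either way, then let the spring lift it into its notch and let go, so that the key stays locked upright in the shoe. Leave the screwdriver, oil bottle, tin and whetstone where they are.

Things in the scene. Friction and masses are not known exactly. Their poses are not given: they have to be found in the camera images.
- key_grip (a point): Centre of the red bar handle, 70 (key x) x 22 (key y) x 28 mm (key z), of the loose T-key: 124 mm long, about 0.23 kg, key z up the stem from head to handle, the same when turned half round. At first it lies in its rest, handle up, leaning 25 degrees from vertical towards the rest's -x; the handle's length lies in the leaning plane, its 22 mm width is level.
- key_head (a point): Centre of the underside of the key's steel T-head, 110 mm below the handle's centre (key frame). The head is 44 (key x) x 13 (key y) x 14 mm high (key z), parallel to the handle. Above it a round stem, 12 mm in diameter.
- key_collar (a point): Centre of the underside of the key's dark collar: 34 mm in diameter, 6 mm thick, 36 mm above the head's underside and 74 mm below the handle's centre.
- rest: Fixed green slanted rest that holds the key at first; base 130 x 90 mm, about 120 mm high, origin at the centre of its underside, z up. It supports the key below the foot and from its -x side, with a wooden fork round the stem just above the collar, so it cannot be drawn out along its stem. Raise it along the stem a little (at most 15 mm) to free the foot, move it 30 mm along key +x, away from the fork, then lift.
- jig: Fixed blue jig, base 150 (x) x 170 (y) x 20 mm, origin at the centre of its underside, z up. Two blue rails 70 mm high run along y at x = -61 and 61 mm; a strip of saw band 90 mm high stands at x = 73 mm. Between the rails sits a grey shoe, 96 (x) x 90 (y) mm, which slides along y but sits stiffly (30 N to shift it).
- shoe_top (a point): Point fixed to the jig, 80 mm above its underside, level with the shoe's top face, axes as the jig. The shoe's plate is 12 mm thick, with a through slot 49 mm long (x) and 18 mm wide (y). The shoe's place is not reported: the slot's centre is at x = 0 and at a y anywhere from -10 to 10 mm from this point, to be seen or felt for.
- plunger_rest (a point): Point fixed to the jig, 16 mm below the shoe's top face: height of the top of the brass spring plunger (28 mm in diameter, under the slot's centre) when free. It yields downwards: 4.5 N at first, 300 N/m, 10.5 N when the key's collar meets the shoe's top, which is the stop (handle's centre then 154 mm above the jig's underside).
- lock_height (a point): Point fixed to the jig, 164 mm above its underside: height of the handle's centre once locked, 10 mm up from the stop. Below the plate the head turns freely only within 4 mm of the stop; ribs 6 mm deep under the plate form a notch for it at a quarter turn (handle along jig y, within 8 degrees), into which the spring lifts and holds it.
- driver_grip (a point): Handle of a loose screwdriver lying on the table between rest and jig; leave it alone. Origin in the handle's middle.
- oil_mid (a point): Loose yellow oil bottle, 54 mm in diameter, 150 mm high, standing at the far side; leave it alone. Origin half-way up.
- tin_mid (a point): Loose tin, 68 mm in diameter, 110 mm high, at the far side; leave it alone. Origin half-way up.
- stone_mid (a point): Loose two-layer whetstone, 150 x 50 x 24 mm, at the far side; leave it alone. Origin at its centre.

How it is judged:
On the way:
1. the T-head is lengthwise through the slot and pressed to within 2.5 mm of the collar's stop (z of key_grip in the frame of jig below 0.1565 m and angle between the x axis of key_grip and the x axis of jig, either way round below 0.35 rad and angle between key_grip's own z axis and vertical below 0.12 rad and x of key_grip in the frame of jig between -0.012 and 0.012 m and y of key_grip in the frame of jig between -0.025 and 0.025 m), for 0.1 s.
At the end, for the whole second after the job is handed in: The key stands locked in the shoe's notch: handle across the slot (along jig y within 0.2 rad), upright within 0.1 rad, lifted by the spring so that its handle centre is 161 to 167.5 mm above the jig's underside, within 12 mm of the slot line in jig x and 25 mm in jig y, at rest and let go (angle between the x axis of key_grip and the y axis of jig, either way round below 0.2 rad and angle between key_grip's own z axis and vertical below 0.1 rad and z of key_grip in the frame of jig between 0.161 and 0.1675 m and x of key_grip in the frame of jig between -0.012 and 0.012 m and y of key_grip in the frame of jig between -0.025 and 0.025 m and linear speed of key below 0.02 m/s); the robot touches nothing.
It fails at once if the screwdriver is moved by more than 30 mm (distance of driver_grip from where it was at the start of the episode above 0.03 m).
It fails at once if the oil bottle is moved by more than 30 mm (distance of oil_mid from where it was at the start of the episode above 0.03 m).
It fails at once if the tin is moved by more than 30 mm (distance of tin_mid from where it was at the start of the episode above 0.03 m).
It fails at once if the whetstone is moved by more than 30 mm (distance of stone_mid from where it was at the start of the episode above 0.03 m).
It also fails if it takes over 58 s, if anything falls off the work surface, if the arm or the gripper's body presses on something with over 40 N, if the wrist force passes 120 N, or if a joint passes its speed limit or range.

## Robot

A 6-joint arm with a two-finger parallel gripper is mounted at the origin on the work surface. World frame = base frame: x ahead of the robot, y to its left, z up, the work surface at z = 0. Lengths are in m, angles in rad, forces in N, time in s.
With the tool pointing down it reaches from about 0.25 to 0.775 m from the base axis. Payload 4 kg.
Tool frame: the origin (TCP) lies midway between the tips of the shut fingers; the grasp point (between the pads) lies r.tcp_to_grasp behind it (r.tcp_to_grasp is the distance from the TCP to the grasp point, in m); z points along the fingers, y is the line along which they close (so a half turn about z gives the same grasp; the last joint's range is limited). The gripper opens to 94 mm and grips with 3 to 60 N. Pads are 16 mm wide; open, the fingers measure 119 mm over their backs; the gripper's body (75 mm by 177 mm) begins 78 mm behind the grasp point.
Start: joints at [1.01, 0.087, 1.371, -0, 1.684, -0.103], TCP at [0.243, 0.493, 0.206] pointing down, gripper open.
Joint ranges: [-3.1, 3.1], [-0.76, 2.03], [0.27, 2.55], [-1.08, 4.22], [0.17, 2.65], [-2.57, 2.57]. Speed limits (rad/s): [2.79, 2.79, 3.14, 3.14, 3.14, 3.14].

## Interface

Orientations are given as a 3x3 rotation matrix whose columns are the frame's x, y, z axes.
In Python, from cell import telemetry, capture, camera_params, order, models, r gives the robot as it stands.
- The arm moves only by the tool play_rows, never from a script. Its argument "deltas" is a list of rows, each a list of 3 entries, a list of its own where there are three numbers: the opening in per cent of the stroke, from 0 (shut) to 100 (fully open), then the shift along the tool's x, y, z in m, then the turn about the tool's z in degrees. In form: [[gripper, [dx, dy, dz], roll], ...]. A call has 1 to 20 rows; each row is the pose to reach, as a shift and turn from the pose commanded when the call began, along the tool's axes at that moment; what a row does not reach only later rows make up. A row lasts 1/10 s, in which the tool goes at most 50 mm and 8.59 degrees, less where a joint would pass 70% of its speed; a pose out of reach is approached as far as the arm can. A call with a gripper value outside its range is refused whole. The fingers move at their own pace and stop on an object; "grip_force" is the grip in N (left out, the last holds). Time passes only in rows, so rows that repeat a pose let the fingers close. It gives the time, the measured TCP pose, the force, the opening and the grip force at its end, in the units of the state.
- telemetry.observe(): the state, without advancing time (a new reading comes with each control period).
- capture(name): name is "side" or "top"; returns the picture (420x560x3 uint8, blue, green, red); there is no depth.
- camera_params(name): a dict with "fx", "fy", "cx", "cy" (pixels), "k1" (the pictures are not rectified: a ray, as slopes to the right and down, at radius r is drawn at 1 + k1 r^2 times it, then the intrinsics apply), "R" (3x3) and "t" (3): a world point X has camera coordinates R X + t. Camera axes: x right, y down, z forward; pixel columns grow to the right and rows downward; lengths in m; the calibration is good to about 2 mm. A picture is of the moment at which its call begins. camera_params takes no time and is no camera call.
- order.job_done(): hands the job in; it is judged then, once.
Trained networks look in the newest picture that a camera, given by its name, has taken for a name from the list of things; names that differ only in an ending like _2 or _b are one class to them, and where a whole thing is asked for, a point or a joint stands for the part that bears it (a point fixed in the world has none). Each returns a list of dicts, best first, with "conf" (0 to 1); they miss things now and then, are a little off and sometimes report something else, mostly with a low value. They report only what shows in the picture. A call takes as long as a camera call.
- models.regions_of(query, camera): "region" (420x560 bool, what is visible of it) and "pixel" ([column, row] in pixels, amid what is visible of it).
- models.pinpoint(query, camera): "pixel" ([column, row] in pixels: a listed point, or the origin of a listed thing).
The state is a dict: "t": time; "joint_pos": joint angles; "joint_velocities": joint speeds; "joint_efforts": joint torques, N m; "ee_pos": TCP position; "tool_rot": TCP orientation; "force": force on the tool from outside, world axes, zero at the start; "ft_torque": the same for the moment, N m; "opening": finger opening in m; "grip_force": force on a finger pad.
Only numpy, scipy, OpenCV 4.12 (cv2) and the standard library are available. Lean on these libraries where they do the work, as an engineer would, in place of code of your own. Each camera call takes 0.05 s, during which the arm holds its last target. There are 200 camera calls.

## Working session

There is one attempt and no reset: what is moved stays moved. The work goes in short steps, Python scripts to look and compute and a tool call to move; the robot and the scene stay as the last step left them, time stands still between calls to the robot, and variables do not carry over. Pictures are saved under pics/ and viewed, at most 11 in all, crops included, and the job is handed in when it is done.

Besides the shell and the picture viewer there is one more tool, called after "Emit:" by a JSON object that holds its "name" and its "arguments", one argument or row to a line. play_rows: Moves the arm, as the interface text tells. Its arguments: {"type":"object","properties":{"deltas":{"type":"array"},"grip_force":{"type":"number"}},"required":["deltas"]}

```bash
mkdir -p pics; ls; python3 - <<'E'
from cell import telemetry, capture, camera_params, order, models, r
import cv2,numpy as np
print(r.tcp_to_grasp)
s=telemetry.observe();print(s)
for c in("side","top"):
    cv2.imwrite(f"pics/{c}0.png",capture(c)); p=camera_params(c);print(c,p,"C",-np.array(p["R"]).T@np.array(p["t"]))
    for q in "key_grip key_head key_collar rest jig shoe_top plunger_rest lock_height driver_grip oil_mid tin_mid stone_mid".split():
        print(q,[(np.round(d["pixel"],1).tolist(),round(d["conf"],2)) for d in models.pinpoint(q,c)[:2]])
E
```

```text
pics
0.0188
{'t': 0.0, 'joint_pos': array([ 1.00988018e+00,  8.79123736e-02,  1.37226867e+00,  1.45940227e-05,
        1.68357151e+00, -1.03127651e-01]), 'joint_velocities': array([ 0.00071021, -0.00149441, -0.000283  ,  0.00047401,  0.00149645,
       -0.00102791]), 'joint_efforts': array([-8.75094975e-04, -3.40189755e+01, -3.02424860e+01,  7.16249761e-02,
        3.31695902e-02, -1.41153350e-04]), 'ee_pos': array([0.24279987, 0.49289269, 0.20432016]), 'tool_rot': array([[-8.97032680e-01,  4.41962694e-01, -1.16126056e-03],
       [ 4.41964156e-01,  8.97030862e-01, -1.82121421e-03],
       [ 2.36777820e-04, -2.14692420e-03, -9.99997667e-01]]), 'force': array([ 0.28458244,  0.86634122, -0.62532448]), 'ft_torque': array([ 0.00752883, -0.02172591, -0.0133678 ]), 'grip_force': 0.0, 'opening': 0.09393958990233436}
side {'fx': 426.6626678092855, 'fy': 426.6626678092855, 'cx': 284.64527800563974, 'cy': 209.47430520191844, 'k1': -0.0866102352424128, 'R': array([[ 0.78291828, -0.62187374, -0.01766426],
       [-0.40305447, -0.48539426, -0.77584761],
       [ 0.47390512,  0.61454493, -0.630673
[... 657 characters left out ...]
0487757, 'R': array([[-0.02426139, -0.99969869, -0.00373098],
       [-0.99540213,  0.0245027 , -0.0925971 ],
       [ 0.09266062,  0.0014673 , -0.99569667]]), 't': array([0.03051296, 0.65084267, 0.86540896])} C [0.56840114 0.01328655 0.9220648 ]
key_grip [([392.7, 247.6], 0.85)]
key_head [([399.2, 246.2], 0.96), ([214.8, 160.0], 0.38)]
key_collar [([398.6, 246.4], 0.89)]
rest [([383.3, 251.8], 0.61)]
jig [([200.6, 267.0], 0.57)]
shoe_top [([193.0, 267.6], 0.7)]
plunger_rest [([195.1, 263.8], 0.74)]
lock_height [([182.7, 271.2], 0.98), ([288.0, 257.9], 0.67)]
driver_grip [([288.5, 258.4], 0.7)]
oil_mid [([282.8, 134.2], 0.7)]
tin_mid [([345.4, 148.4], 0.58)]
stone_mid [([214.8, 160.3], 0.6)]
```

View pics/side0.png

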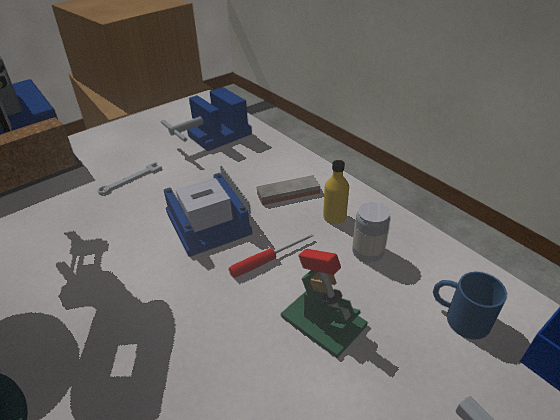

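View pics/top0.png

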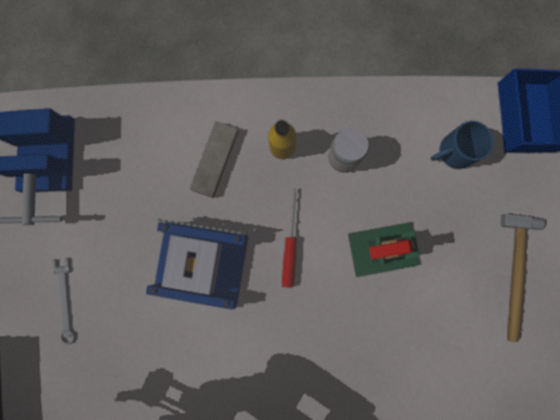

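The side view shows the key leaning in the rest, with its handle at about (318,262). In the top view the slot is at about (190,264), running roughly up the image (jig x ≈ world x), and the handle is at (391,249). Next I'll fit the handle box to both views and enlarge the slot.

```bash
cat > h.py <<'E'
import numpy as np,cv2
from cell import camera_params
P={c:camera_params(c) for c in("side","top")}
def proj(X,c):
    p=P[c];Y=np.atleast_2d(X)@np.array(p["R"]).T+p["t"];s=Y[:,:2]/Y[:,2:];s=s*(1+p["k1"]*(s**2).sum(1,keepdims=True))
    return s*[p["fx"],p["fy"]]+[p["cx"],p["cy"]]
def ray(px,c):
    p=P[c];d=(np.asarray(px,float)-[p["cx"],p["cy"]])/[p["fx"],p["fy"]];s=d.copy()
    for _ in range(20): s=d/(1+p["k1"]*(s**2).sum(-1,keepdims=True))
    R=np.array(p["R"]);v=np.append(s,1)@R;return -R.T@np.array(p["t"]),v
def at_z(px,c,z):
    C,v=ray(px,c);return C+v*(z-C[2])/v[2]
def tri(a,b):
    C1,v1=ray(a,"side");C2,v2=ray(b,"top")
    k=np.linalg.lstsq(np.c_[v1,-v2],C2-C1,rcond=None)[0];A=C1+k[0]*v1;B=C2+k[1]*v2
    return (A+B)/2,np.linalg.norm(A-B)
def keyR(yaw,tilt): # yaw of key +x (horizontal dir), handle leans by tilt towards -x
    x=np.array([np.cos(yaw),np.sin(yaw),0]);z0=np.array([0,0,1.]);z=np.cos(tilt)*z0-np.sin(tilt)*x
    xx=np.cos(tilt)*x+np.sin(tilt)*z0;return np.c_[xx,np.cross(z,xx),z]
def red(img):
    h=cv2.cvtColor(img,cv2.COLOR_BGR2HSV);return ((h[...,0]<8)|(h[...,0]>172))&(h[...,1]>150)&(h[...,2]>60)
def boxmask(pos,R,size,c,S=4):
    co=np.array([[i,j,k] for i in(-1,1) for j in(-1,1) for k in(-1,1)])*np.array(size)/2
    q=proj(co@R.T+pos,c);m=np.zeros((420*S,560*S),np.uint8)
    cv2.fillConvexPoly(m,cv2.convexHull(np.int32(np.round((q+.5)*S))),255);return cv2.resize(m,(560,420),interpolation=cv2.INTER_AREA)/255.
E
python3 - <<'E'
from h import *
from scipy.optimize import minimize
I={c:cv2.imread(f"pics/{c}0.png") for c in P}
print("key tri",tri([318.5,262.4],[392.7,247.6]),"head",tri([336.3,314.9],[399.2,246.2]),"rest",tri([327.5,324.2],[383.3,251.8]))
print("jig",tri([207.7,226],[200.6,267]),"shoetop",tri([204.2,194.2],[193,267.6]),"driver",tri([255,259.6],[288.5,258.4]))
x0,_=tri([318.5,262.4],[392.7,247.6])
M={}
for c,(u,v) in {"side":(318,262),"top":(391,249)}.items():
    m=red(I[c]).astype(np.uint8);n,l=cv2.connectedComponents(m);M[c]=(l==l[v,u])&(m>0);print(c,M[c].sum())
def cost(p,full=False):
    R=keyR(p[3],np.radians(25));e=[((boxmask(p[:3],R,(.07,.022,.028),c)-M[c])**2).sum()/M[c].sum() for c in P]
    return e if full else sum(e)
best=None
for dy in(-1.6,-1.4):
    r=minimize(cost,[*x0,dy],method="Nelder-Mead",options=dict(initial_simplex=np.array([[*x0,dy]]+[np.array([*x0,dy])+d for d in np.diag([.01,.01,.01,.1])]),maxiter=300))
    print(r.x,r.fun,cost(r.x,1),"yaw deg",np.degrees(r.x[3]),"head",r.x[:3]-.11*keyR(r.x[3],np.radians(25))[:,2])
a=cv2.resize(I["top"][210:320,135:260],None,fx=6,fy=5.4,interpolation=cv2.INTER_CUBIC)
cv2.imwrite("pics/jig.png",cv2.resize(I["top"][215:315,140:255],None,fx=6,fy=6,interpolation=cv2.INTER_CUBIC))
E
```

```text
key tri (array([ 0.58004746, -0.17015904,  0.14263366]), np.float64(0.005166290153310935)) head (array([ 0.58662862, -0.20946311,  0.03940099]), np.float64(0.0007450759655312004)) rest (array([ 0.58079686, -0.18981052, -0.00421667]), np.float64(0.010156533600953288))
jig (array([ 0.55674322,  0.18723268, -0.00947493]), np.float64(0.004293079440176983)) shoetop (array([0.55832944, 0.18310129, 0.08469618]), np.float64(0.006739933330409037)) driver (array([0.56853077, 0.007689  , 0.01463988]), np.float64(7.094528659873204e-05))
side 0
top 511
[ 0.58004746 -0.17015904  0.14263366 -1.6       ] inf [np.float64(inf), np.float64(0.351109516059983)] yaw deg -91.67324722093173 head [ 0.57869003 -0.21662723  0.04293981]
[ 0.58004746 -0.17015904  0.14263366 -1.4       ] inf [np.float64(inf), np.float64(0.1382752230626336)] yaw deg -80.21409131831524 head [ 0.58794889 -0.21597064  0.04293981]<stdin>:11: RuntimeWarning: divide by zero encountered in scalar divide
  np.max(np.abs(fsim[0] - fsim[1:])) <= fatol):
```

View pics/jig.png

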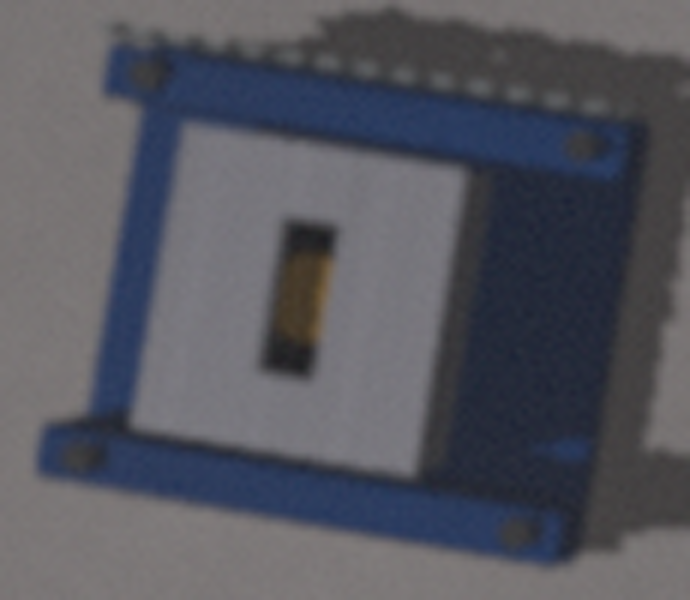

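The enlarged top crop shows the slot corners at (287,218), (340,228), (310,380) and (260,370) in crop pixels, with the brass plunger under the slot.

```bash
sed -i 's/h\[...,2\]>60/h[...,2]>40/;s/h\[...,1\]>150/h[...,1]>130/' h.py; cat > fit.py <<'E'
from h import *
from scipy.optimize import minimize
def fit(I,seeds,x0,tilts,free_tilt=False,cams=("side","top")):
    M={}
    for c in cams:
        m=red(I[c]).astype(np.uint8);n,l,st,ce=cv2.connectedComponentsWithStats(m)
        k=min([k for k in range(1,n) if st[k,4]>60],key=lambda k:np.hypot(*(ce[k]-seeds[c])));M[c]=l==k;print(c,st[k],ce[k])
    def cost(p):
        R=keyR(p[3],p[4] if free_tilt else tilts);return sum(((boxmask(p[:3],R,(.07,.022,.028),c)-M[c])**2).sum()/M[c].sum() for c in cams)
    p0=np.array([*x0]+([tilts] if free_tilt else []));d=np.diag([.008,.008,.008,.1,.1][:len(p0)])
    return minimize(cost,p0,method="Nelder-Mead",options=dict(initial_simplex=np.vstack([p0,p0+d]),maxiter=400))
E
python3 - <<'E'
from fit import *
I={c:cv2.imread(f"pics/{c}0.png") for c in P}
for y in(-1.6,-1.35):
    r=fit(I,{"side":(318,262),"top":(391,249)},[.58,-.17,.143,y],np.radians(25));R=keyR(r.x[3],np.radians(25))
    print(r.x,r.fun,np.degrees(r.x[3]),"head",r.x[:3]-.11*R[:,2])
c=np.array([[287,218],[340,228],[310,380],[260,370]])/6+[140-.42,215-.42]
W=np.array([at_z(q,"top",.08) for q in c]);print(W,W.mean(0))
a=(W[0]+W[1]-W[2]-W[3])/2;print("len",np.linalg.norm(a),"wid",np.linalg.norm(W[0]-W[1]),np.linalg.norm(W[3]-W[2]),"yaw",np.degrees(np.arctan2(a[1],a[0])))
f=np.array([[180,125],[470,168],[420,478],[130,430]])/6+[140-.42,215-.42];F=np.array([at_z(q,"top",.08) for q in f]);print("shoe",F.mean(0))
for i in range(4):
    d=F[i]-F[(i+1)%4];print(np.linalg.norm(d),np.degrees(np.arctan2(d[1],d[0])))
E
```

```text
side [299 249  42  26 496] [321.63508065 259.14717742]
top [370 240  43  19 534] [390.62546816 249.16292135]
[ 0.58009853 -0.16671116  0.14221888 -1.43601772] 0.804797723034472 -82.27775470586312 head [ 0.58634517 -0.21277758  0.04252503]
side [299 249  42  26 496] [321.63508065 259.14717742]
top [370 240  43  19 534] [390.62546816 249.16292135]
[ 0.58006239 -0.16691808  0.14535843 -1.41098795] 0.8262578788086125 -80.84365456147334 head [ 0.58745998 -0.21281373  0.04566458]
[[0.58649796 0.19596818 0.08      ]
 [0.58306565 0.17936142 0.08      ]
 [0.53630156 0.18929941 0.08      ]
 [0.5396417  0.20493209 0.08      ]] [0.56137672 0.19239027 0.08      ]
len 0.04775471474037857 wid 0.016957754860806768 0.015985535216307505 yaw -11.414538764843973
shoe [0.56106064 0.19243747 0.08      ]
0.09236719804643614 80.42746132336025
0.09666898679855497 -10.099946948604702
0.09207428234659902 -100.06384087746112
0.09587721580173536 170.07277078496224
```

```bash
python3 - <<'E'
from h import *
out=[]
I={c:cv2.imread(f"pics/{c}0.png") for c in P}
for c,(u,v) in {"side":(322,285),"top":(391,250)}.items():
    im=cv2.resize(I[c],None,fx=6,fy=6,interpolation=cv2.INTER_CUBIC)
    R=keyR(-1.436,np.radians(25));pos=np.array([.5801,-.1667,.1422])
    co=np.array([[i,j,k] for i in(-1,1) for j in(-1,1) for k in(-1,1)])*np.array([.07,.022,.028])/2
    q=(proj(co@R.T+pos,c)+.5)*6
    for i in range(8):
        for j in(1,2,4):
            if i<i^j: cv2.line(im,np.int32(q[i]),np.int32(q[i^j]),(0,255,0),1)
    m=cv2.resize(red(I[c]).astype(np.uint8),None,fx=6,fy=6,interpolation=0)
    cv2.drawContours(im,cv2.findContours(m,0,2)[0],-1,(255,255,0),1)
    out.append(im[v*6-250:v*6+250,u*6-195:u*6+195])
cv2.imwrite("pics/k.png",np.hstack(out))
E
```

```text
(no output)
```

View pics/k.png

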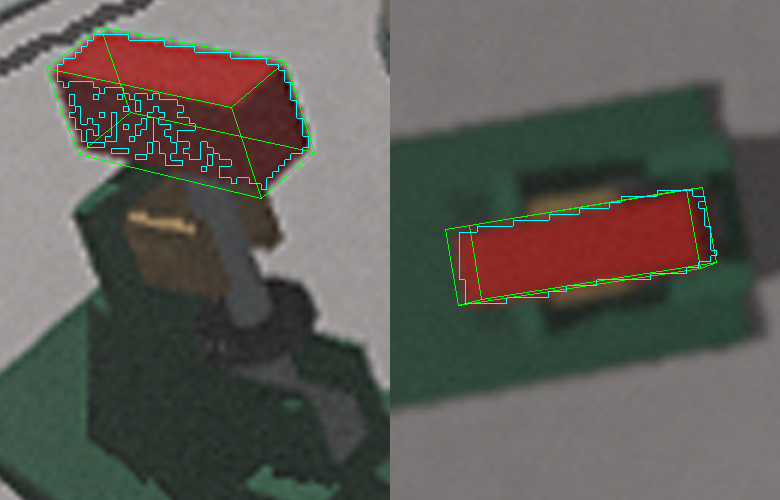

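The overlay fits the handle well in both views: grip at (0.580, -0.167, 0.142), key +x yaw about -82°. The slot is at (0.561, 0.192), yaw about -10.5°. I'll move above the key now.

Emit:
{"name": "play_rows", "arguments": {
  "deltas": [
    [70, [-0.594, -0.443, -0.034], 55.8],
    [70, [-0.594, -0.443, -0.034], 55.8],
    [70, [-0.594, -0.443, -0.034], 55.8],
    [70, [-0.594, -0.443, -0.034], 55.8],
    [70, [-0.594, -0.443, -0.034], 55.8],
    [70, [-0.594, -0.443, -0.034], 55.8],
    [70, [-0.594, -0.443, -0.034], 55.8],
    [70, [-0.594, -0.443, -0.034], 55.8],
    [70, [-0.594, -0.443, -0.034], 55.8],
    [70, [-0.594, -0.443, -0.034], 55.8],
    [70, [-0.594, -0.443, -0.034], 55.8],
    [70, [-0.594, -0.443, -0.034], 55.8],
    [70, [-0.594, -0.443, -0.034], 55.8],
    [70, [-0.594, -0.443, -0.034], 55.8],
    [70, [-0.594, -0.443, -0.034], 55.8],
    [70, [-0.594, -0.443, -0.034], 55.8],
    [70, [-0.594, -0.443, -0.034], 55.8],
    [70, [-0.594, -0.443, -0.034], 55.8]
  ],
  "grip_force": 25
}}

```text
t: 3.1
ee_pos: [0.5799, -0.1655, 0.2396]
tool_rot: [[-0.14, 0.99, 0.0], [0.99, 0.14, 0.001], [0.001, 0.0, -1.0]]
force: [0.5, 0.3, 0.1]
opening: 0.0659
grip_force: 0.0
```

Emit:
{"name": "play_rows", "arguments": {
  "deltas": [
    [70, [-0.001, 0, 0.05], 0],
    [70, [-0.001, 0, 0.09], 0],
    [70, [-0.001, 0, 0.114], 0],
    [70, [-0.001, 0, 0.114], 0],
    [0, [-0.001, 0, 0.114], 0],
    [0, [-0.001, 0, 0.114], 0],
    [0, [-0.001, 0, 0.114], 0],
    [0, [-0.001, 0, 0.114], 0],
    [0, [-0.001, 0, 0.114], 0],
    [0, [-0.001, 0, 0.114], 0]
  ],
  "grip_force": 25
}}

```text
t: 4.1
ee_pos: [0.5805, -0.1676, 0.1259]
tool_rot: [[-0.139, 0.99, 0.001], [0.99, 0.139, -0.0], [-0.0, 0.001, -1.0]]
force: [1.0, 0.7, 2.9]
opening: 0.0218
grip_force: 25.0
```

Emit:
{"name": "play_rows", "arguments": {
  "deltas": [
    [0, [0.0025, 0, -0.005], 0],
    [0, [0.005, 0, -0.01], 0],
    [0, [0.005, 0, -0.01], 0],
    [0, [-0.004, 0, -0.014], 0],
    [0, [-0.013, 0, -0.0185], 0],
    [0, [-0.022, 0, -0.023], 0],
    [0, [-0.024, 0, -0.024], 0],
    [0, [-0.024, 0, -0.024], 0]
  ]
}}

```text
t: 4.9
ee_pos: [0.5837, -0.192, 0.1496]
tool_rot: [[-0.138, 0.99, 0.0], [0.99, 0.138, 0.0], [0.0, 0.0, -1.0]]
force: [-0.1, 0.8, -3.0]
opening: 0.0221
grip_force: 25.0
```

```bash
python3 - <<'E'
from fit import *
from cell import capture
I={c:capture(c) for c in P}
for c in P: cv2.imwrite(f"pics/{c}1.png",I[c])
cv2.imwrite("pics/s1.png",cv2.resize(I["side"][200:360,230:430],None,fx=3.5,fy=3.5,interpolation=cv2.INTER_CUBIC))
E
```

```text
(no output)
```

View pics/s1.png

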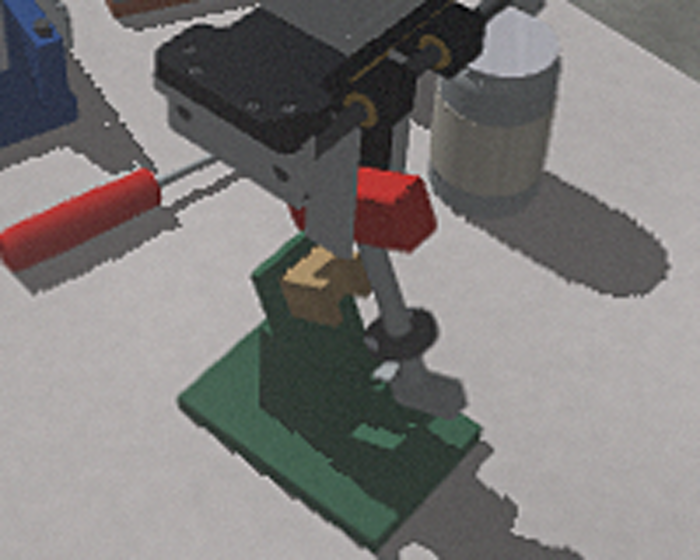

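The key is clear of the fork and still held, leaning 25°. I'll lift it and carry it to the robot side of the jig, where pushing the head against the jig's rail can straighten it in the grip.

Emit:
{"name": "play_rows", "arguments": {
  "deltas": [
    [0, [0, 0, -0.04], 0],
    [0, [0, 0, -0.09], 0],
    [0, [0.43, -0.111, -0.09], -71.9],
    [0, [0.43, -0.111, -0.09], -71.9],
    [0, [0.43, -0.111, -0.09], -71.9],
    [0, [0.43, -0.111, -0.09], -71.9],
    [0, [0.43, -0.111, -0.09], -71.9],
    [0, [0.43, -0.111, -0.09], -71.9],
    [0, [0.43, -0.111, -0.09], -71.9],
    [0, [0.43, -0.111, -0.09], -71.9],
    [0, [0.43, -0.111, -0.09], -71.9],
    [0, [0.43, -0.111, -0.09], -71.9],
    [0, [0.43, -0.111, -0.09], -71.9],
    [0, [0.43, -0.111, -0.09], -71.9],
    [0, [0.43, -0.111, -0.09], -71.9]
  ]
}}

```text
t: 6.5
ee_pos: [0.4146, 0.218, 0.2394]
tool_rot: [[-0.984, 0.178, -0.0], [0.178, 0.984, -0.0], [-0.0, -0.0, -1.0]]
force: [0.1, -0.8, -2.1]
opening: 0.0221
grip_force: 25.0
```

```bash
python3 - <<'E'
from fit import *
from cell import capture,models,telemetry
s=telemetry.observe();print(s["ee_pos"],s["joint_pos"])
for c in P:
    I=capture(c);cv2.imwrite(f"pics/{c}2.png",I)
    for q in("key_grip","key_head","key_collar"):print(c,q,[(np.round(d["pixel"],1).tolist(),round(d["conf"],2)) for d in models.pinpoint(q,c)[:2]])
E
```

```text
[0.41455739 0.21804124 0.23939052] [ 3.63252291e-01 -9.97990816e-02  1.49009768e+00 -2.48547452e-04
  1.75141699e+00 -1.02845420e+00]
side key_grip [([111.5, 142.2], 0.9), ([148.3, 177.0], 0.18)]
side key_head [([148.0, 176.2], 0.6), ([371.1, 230.2], 0.2)]
side key_collar [([137.4, 166.0], 0.92)]
top key_grip [([147.8, 363.3], 0.97)]
top key_head [([167.8, 323.3], 0.69)]
top key_collar [([163.5, 333.8], 0.89)]
```

View pics/side2.png

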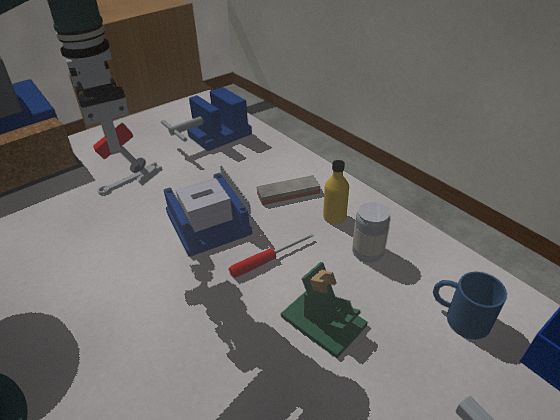

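Emit:
{"name": "play_rows", "arguments": {
  "deltas": [
    [0, [0, 0, 0.05], 0],
    [0, [0, 0, 0.1], 0],
    [0, [0, 0, 0.1134], 0],
    [0, [0, 0, 0.1134], 0],
    [0, [-0.008, 0, 0.1134], 0],
    [0, [-0.014, 0, 0.1134], 0],
    [0, [-0.018, 0, 0.1134], 0],
    [0, [-0.018, 0, 0.1134], 0]
  ]
}}

```text
t: 7.7
ee_pos: [0.4331, 0.2165, 0.1277]
tool_rot: [[-0.984, 0.176, 0.002], [0.176, 0.984, 0.002], [-0.002, 0.002, -1.0]]
force: [-2.0, 0.7, -1.1]
opening: 0.0219
grip_force: 25.0
```

Emit:
{"name": "play_rows", "arguments": {
  "deltas": [
    [0, [-0.004, 0, -0.0025], 0],
    [0, [-0.0085, 0, -0.005], 0],
    [0, [-0.013, 0, -0.0075], 0],
    [0, [-0.0175, 0, -0.0095], 0],
    [0, [-0.022, 0, -0.0115], 0],
    [0, [-0.0265, 0, -0.013], 0],
    [0, [-0.031, 0, -0.0145], 0],
    [0, [-0.036, 0, -0.016], 0],
    [0, [-0.0405, 0, -0.017], 0],
    [0, [-0.0405, 0, -0.017], 0]
  ]
}}

```text
t: 8.7
ee_pos: [0.4724, 0.2085, 0.1431]
tool_rot: [[-0.984, 0.177, 0.001], [0.177, 0.984, -0.0], [-0.001, -0.0, -1.0]]
force: [-1.0, -0.4, -3.3]
opening: 0.0217
grip_force: 25.0
```

```bash
python3 - <<'E'
from fit import *
from cell import capture,models,telemetry
Q={}
for c in P:
    I=capture(c);cv2.imwrite(f"pics/{c}3.png",I)
    for q in("key_grip","key_head","key_collar"):
        d=models.pinpoint(q,c);Q[c,q]=d[0]["pixel"] if d else None;print(c,q,[(np.round(e["pixel"],1).tolist(),round(e["conf"],2)) for e in d[:2]])
    if c=="side":cv2.imwrite("pics/s3.png",cv2.resize(I[80:240,80:280],None,fx=3.5,fy=3.5,interpolation=cv2.INTER_CUBIC))
for q in("key_grip","key_head","key_collar"):
    if Q["side",q] and Q["top",q]: print(q,tri(Q["side",q],Q["top",q]))
E
```

```text
side key_grip [([150.4, 177.9], 0.77)]
side key_head [([163.9, 213.7], 0.58), ([152.7, 176.2], 0.4)]
side key_collar [([159.6, 201.3], 0.87)]
top key_grip []
top key_head [([181.2, 312.1], 0.56)]
top key_collar [([201.8, 266.7], 0.63), ([180.4, 314.5], 0.52)]
key_head (array([0.47215598, 0.2139961 , 0.05546592]), np.float64(0.0032953949977820363))
key_collar (array([0.51199001, 0.18356418, 0.09678632]), np.float64(0.0960849699441143))
```

View pics/s3.png

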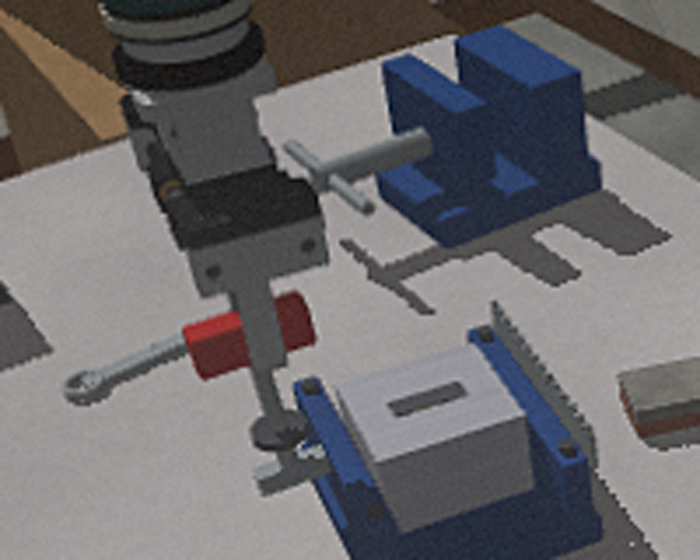

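```bash
python3 - <<'E'
from fit import *
G0=np.array([.4724,.2085,.1431+.0188]);I=cv2.imread("pics/side3.png");yaw=np.radians(-10.2)
m=red(I).astype(np.uint8);m[:,:]*=1;n,l,st,ce=cv2.connectedComponentsWithStats(m)
sel=np.zeros_like(m)
for k in range(1,n):
    if st[k,4]>30 and np.hypot(*(ce[k]-[151,176]))<30: sel|=(l==k).astype(np.uint8);print(st[k])
pts=cv2.findNonZero(sel);h=np.zeros_like(m);cv2.fillConvexPoly(h,cv2.convexHull(pts),1)
res=[]
for t in np.arange(-8,14,1.):
  R=keyR(yaw,np.radians(t));best=(9,)
  for du in np.arange(-6,7,2)*1e-3:
   for dz in np.arange(-8,9,2)*1e-3:
    p=G0+[du*.984,-du*.177,dz];c=((boxmask(p,R,(.07,.022,.028),"side",2)-h)**2).sum()/h.sum()
    if c<best[0]:best=(c,du,dz,p)
  q=proj(np.array([best[3],best[3]-.074*R[:,2],best[3]-.11*R[:,2]]),"side");print(t,np.round(best[:3],3),np.round(q,1).tolist())
E
```

```text
[159 164  11  16  58]
[132 169  17  19 117]
-8.0 [ 0.198 -0.006  0.   ] [[151.3, 175.2], [153.8, 205.3], [155.0, 218.9]]
-7.0 [ 0.193 -0.006  0.002] [[151.1, 174.4], [154.2, 204.4], [155.7, 218.0]]
-6.0 [ 0.188 -0.006  0.   ] [[151.3, 175.2], [155.0, 205.0], [156.8, 218.5]]
-5.0 [ 0.159 -0.006  0.   ] [[151.3, 175.2], [155.6, 204.9], [157.7, 218.3]]
-4.0 [ 0.172 -0.006  0.   ] [[151.3, 175.2], [156.2, 204.7], [158.5, 218.0]]
-3.0 [ 0.157 -0.006  0.   ] [[151.3, 175.2], [156.8, 204.6], [159.4, 217.8]]
-2.0 [ 0.149 -0.006  0.   ] [[151.3, 175.2], [157.4, 204.4], [160.3, 217.6]]
-1.0 [ 0.163 -0.006  0.002] [[151.1, 174.4], [157.8, 203.5], [160.9, 216.6]]
0.0 [ 0.159 -0.006  0.002] [[151.1, 174.4], [158.4, 203.3], [161.8, 216.3]]
1.0 [ 0.15  -0.006  0.002] [[151.1, 174.4], [159.0, 203.1], [162.7, 216.0]]
2.0 [ 0.143 -0.006  0.   ] [[151.3, 175.2], [159.8, 203.6], [163.7, 216.4]]
3.0 [ 0.151 -0.006  0.002] [[151.1, 174.4], [160.2, 202.7], [164.4, 215.4]]
4.0 [ 0.148 -0.006  0.   ] [[151.3, 175.2], [161.0, 203.2], [165.4, 215.8]]
5.0 [ 0.152 -0.006  0.   ] [[151.3, 175.2], [161.6, 203.0], [166.2, 215.5]]
6.0 [ 0.152 -0.006  0.   ] [[151.3, 175.2], [162.1, 202.8], [167.0, 215.1]]
7.0 [ 0.147 -0.006  0.   ] [[151.3, 175.2], [162.7, 202.5], [167.9, 214.8]]
8.0 [ 0.161 -0.006  0.   ] [[151.3, 175.2], [163.3, 202.3], [168.7, 214.4]]
9.0 [ 0.158 -0.006  0.002] [[151.1, 174.4], [163.7, 201.3], [169.3, 213.3]]
10.0 [ 0.172 -0.006  0.   ] [[151.3, 175.2], [164.4, 201.8], [170.3, 213.7]]
11.0 [ 0.185 -0.006  0.002] [[151.1, 174.4], [164.8, 200.8], [171.0, 212.6]]
12.0 [ 0.189 -0.006  0.002] [[151.1, 174.4], [165.3, 200.5], [171.8, 212.2]]
13.0 [ 0.198 -0.006  0.   ] [[151.3, 175.2], [166.1, 200.9], [172.7, 212.5]]
```

Keypoints and handle outline put the tilt at about 2°, which is upright enough. I'll lift, move over the slot and look from the side.

Emit:
{"name": "play_rows", "arguments": {
  "deltas": [
    [0, [0.004, 0, -0.02], 0],
    [0, [0.004, 0, -0.047], 0],
    [0, [-0.02, 0, -0.047], 0],
    [0, [-0.06, 0, -0.047], 0],
    [0, [-0.085, 0, -0.047], 0],
    [0, [-0.091, 0, -0.047], 0],
    [0, [-0.091, 0, -0.047], 0],
    [0, [-0.091, 0, -0.042], 0],
    [0, [-0.091, 0, -0.042], 0]
  ]
}}

```text
t: 10.0
ee_pos: [0.5599, 0.1932, 0.1844]
tool_rot: [[-0.985, 0.175, -0.001], [0.175, 0.985, -0.0], [0.001, -0.0, -1.0]]
force: [-0.2, -0.3, -2.7]
opening: 0.0218
grip_force: 25.0
```

```bash
python3 - <<'E'
from fit import *
from cell import capture,models,telemetry
print(telemetry.observe()["ee_pos"])
Q={}
for c in P:
    I=capture(c);cv2.imwrite(f"pics/{c}4.png",I)
    for q in("key_grip","key_head","key_collar"):
        d=models.pinpoint(q,c);Q[c,q]=d[0]["pixel"] if d else None;print(c,q,[(np.round(e["pixel"],1).tolist(),round(e["conf"],2)) for e in d[:2]])
    if c=="side":A=cv2.resize(I[140:240,160:255],None,fx=5,fy=5.5,interpolation=cv2.INTER_CUBIC)
    else: A=np.hstack([A[:550],cv2.resize(I[215:315,150:205],None,fx=5.5,fy=5.5,interpolation=cv2.INTER_CUBIC)])
cv2.imwrite("pics/s4.png",A);print(A.shape)
S=np.array([.5612,.1924,.08]);u=np.array([.984,-.177,0]);v=np.array([.177,.984,0])
for h in(.08,):print("slot side",proj(np.array([S+a*.0245*u+b*.009*v for a,b in((-1,-1),(1,-1),(1,1),(-1,1))]),"side").round(1).tolist())
E
```

```text
[0.55988601 0.19316752 0.18442161]
side key_grip [([191.5, 146.4], 0.88)]
side key_head [([195.1, 186.4], 0.94)]
side key_collar [([196.8, 176.4], 0.96), ([198.2, 191.0], 0.7)]
top key_grip []
top key_head []
top key_collar [([288.0, 258.8], 0.63)]
(550, 777, 3)
slot side [[192.7, 199.0], [213.8, 192.3], [210.9, 188.1], [190.1, 194.7]]
```

View pics/s4.png

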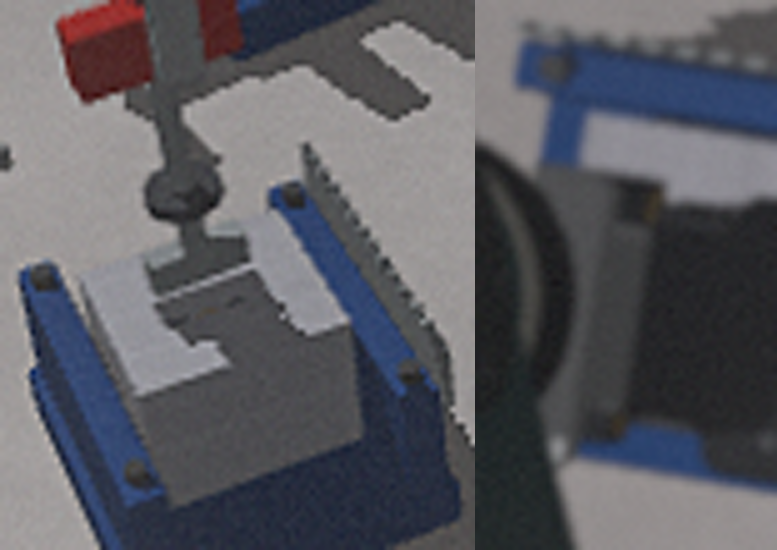

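```bash
python3 - <<'E'
from h import *
u=np.array([.984,-.177,0]);v=np.array([.177,.984,0]);z=np.array([0,0,1.])
T=np.array([.5599,.1932,.0907])
for t in(0,3):
  R=keyR(np.radians(-10.2),np.radians(t));G=np.array([.5599,.1932,.2007]);H=G-.11*R[:,2]
  print(t,"head front bottom edge",proj(np.array([H+a*.022*R[:,0]-.0065*R[:,1] for a in(-1,1)]),"side").round(1).tolist(),"collar",proj(G-.074*R[:,2],"side").round(1))
I=[cv2.imread("pics/side3.png"),cv2.imread("pics/side4.png")]
o=np.hstack([cv2.resize(i[165:215,180:225],None,fx=8.6,fy=11.6,interpolation=cv2.INTER_CUBIC) for i in I])
cv2.imwrite("pics/s5.png",o);print(o.shape)
E
```

```text
0 head front bottom edge [[192.0, 194.2], [211.1, 188.2]] collar [[198.2 176.1]]
3 head front bottom edge [[194.6, 193.8], [213.4, 187.0]] collar [[199.9 175.5]]
(580, 774, 3)
```

View pics/s5.png

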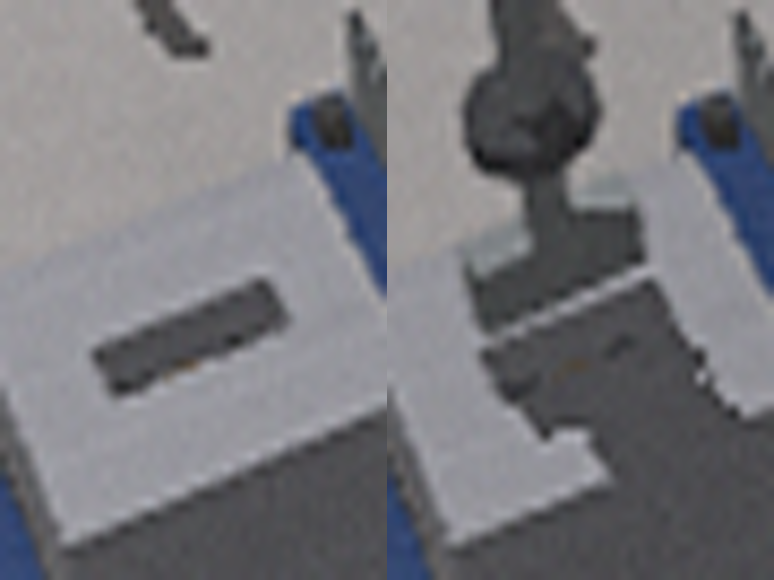

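Compared with the slot in the same camera, the head sits about 2.5 mm towards -u and 1.5 mm towards +v. I'll correct that and lower gently.

Emit:
{"name": "play_rows", "arguments": {
  "deltas": [
    [0, [-0.0025, -0.0015, 0], 0],
    [0, [-0.0025, -0.0015, 0.004], 0],
    [0, [-0.0025, -0.0015, 0.008], 0],
    [0, [-0.0025, -0.0015, 0.011], 0],
    [0, [-0.0025, -0.0015, 0.013], 0],
    [0, [-0.0025, -0.0015, 0.015], 0],
    [0, [-0.0025, -0.0015, 0.015], 0]
  ]
}}

```text
t: 11.1
ee_pos: [0.5632, 0.1909, 0.1696]
tool_rot: [[-0.984, 0.176, -0.001], [0.176, 0.984, -0.0], [0.001, -0.0, -1.0]]
force: [-0.1, 0.1, -2.4]
opening: 0.0217
grip_force: 25.0
```

Emit:
{"name": "play_rows", "arguments": {
  "deltas": [
    [0, [0, 0, 0.003], 0],
    [0, [0, 0, 0.006], 0],
    [0, [0, 0, 0.009], 0],
    [0, [0, 0, 0.009], 0]
  ],
  "grip_force": 40
}}

```text
t: 11.5
ee_pos: [0.563, 0.1909, 0.1603]
tool_rot: [[-0.984, 0.176, -0.001], [0.176, 0.984, -0.0], [0.001, -0.0, -1.0]]
force: [0.2, -0.0, -1.6]
opening: 0.0213
grip_force: 40.0
```

Emit:
{"name": "play_rows", "arguments": {
  "deltas": [
    [0, [0, 0, 0.004], 0],
    [0, [0, 0, 0.008], 0],
    [0, [0, 0, 0.012], 0],
    [0, [0, 0, 0.016], 0],
    [0, [0, 0, 0.019], 0],
    [0, [0, 0, 0.019], 0]
  ]
}}

```text
t: 12.1
ee_pos: [0.5639, 0.191, 0.1429]
tool_rot: [[-0.984, 0.176, 0.002], [0.176, 0.984, 0.0], [-0.002, 0.001, -1.0]]
force: [-1.8, 0.1, 7.0]
opening: 0.0215
grip_force: 40.0
```

Emit:
{"name": "play_rows", "arguments": {
  "deltas": [
    [0, [0, 0, 0.002], 0],
    [0, [0, 0, 0.004], 0],
    [0, [0, 0, 0.005], 0],
    [0, [0, 0, 0.006], 0],
    [0, [0, 0, 0.006], 0]
  ]
}}

```text
t: 12.6
ee_pos: [0.5639, 0.191, 0.1378]
tool_rot: [[-0.984, 0.176, 0.002], [0.176, 0.984, 0.001], [-0.002, 0.001, -1.0]]
force: [-1.6, -0.9, 7.7]
opening: 0.0217
grip_force: 40.0
```

Emit:
{"name": "play_rows", "arguments": {
  "deltas": [
    [0, [0, 0, 0.001], 0],
    [0, [0, 0, 0.002], 0],
    [0, [0, 0, 0.003], 0],
    [0, [0, 0, 0.003], 0]
  ]
}}

```text
t: 13.0
ee_pos: [0.564, 0.191, 0.1355]
tool_rot: [[-0.984, 0.176, 0.003], [0.176, 0.984, 0.001], [-0.003, 0.001, -1.0]]
force: [-1.2, -0.6, 8.7]
opening: 0.0211
grip_force: 40.0
```

Emit:
{"name": "play_rows", "arguments": {
  "deltas": [
    [0, [0, 0, 0.001], 0],
    [0, [0, 0, 0.002], 0],
    [0, [0, 0, 0.003], 0],
    [0, [0, 0, 0.003], 0]
  ]
}}

```text
t: 13.4
ee_pos: [0.5648, 0.191, 0.1352]
tool_rot: [[-0.984, 0.176, 0.006], [0.176, 0.984, 0.001], [-0.006, 0.002, -1.0]]
force: [-3.0, -1.4, 16.4]
opening: 0.0218
grip_force: 40.0
```

```bash
python3 - <<'E'
from h import *
from cell import capture,models
I=capture("side");cv2.imwrite("pics/side6.png",I)
for q in("key_grip","key_collar"):print(q,[(np.round(e["pixel"],1).tolist(),round(e["conf"],2)) for e in models.pinpoint(q,"side")[:2]])
cv2.imwrite("pics/s6.png",cv2.resize(I[130:230,155:255],None,fx=6,fy=6,interpolation=cv2.INTER_CUBIC))
R=keyR(np.radians(-10.2),0);S=np.array([.5612,.1924,.154]);print(proj(np.array([S,S-[0,0,.074]]),"side"))
E
```

```text
key_grip [([195.9, 165.5], 0.91)]
key_collar []
[[197.10257374 165.2740115 ]
 [201.95415491 193.47842881]]
```

View pics/s6.png

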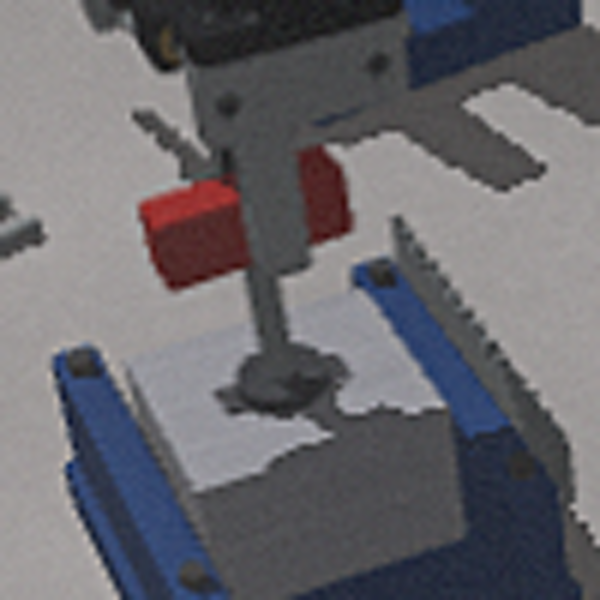

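The force jumped to 16 N with no further travel, so the collar is on the shoe, as the picture shows. Now I'll turn it a quarter turn while holding it down, shifting for the roughly 3.5 mm grip offset.

Emit:
{"name": "play_rows", "arguments": {
  "deltas": [
    [0, [0, -0.0005, 0], 8],
    [0, [0.0001, -0.001, 0], 16],
    [0, [0.0003, -0.0014, 0], 24],
    [0, [0.0005, -0.0019, 0], 32],
    [0, [0.0008, -0.0022, 0], 40],
    [0, [0.0012, -0.0026, 0], 48],
    [0, [0.0015, -0.0029, 0], 56],
    [0, [0.002, -0.0031, 0], 64],
    [0, [0.0024, -0.0033, 0], 72],
    [0, [0.0029, -0.0034, 0], 80],
    [0, [0.0034, -0.0035, 0], 88],
    [0, [0.0035, -0.0035, 0], 90],
    [0, [0.0035, -0.0035, 0], 90]
  ]
}}

```text
t: 14.85
ee_pos: [0.5596, 0.1891, 0.1352]
tool_rot: [[0.176, 0.984, 0.004], [0.984, -0.176, 0.003], [0.003, 0.003, -1.0]]
force: [-6.4, -0.7, 17.5]
opening: 0.0221
grip_force: 40.0
```

Emit:
{"name": "play_rows", "arguments": {
  "deltas": [
    [0, [0, 0, -0.003], 0],
    [0, [0, 0, -0.006], 0],
    [0, [0, 0, -0.009], 0],
    [0, [0, 0, -0.012], 0],
    [0, [0, 0, -0.012], 0]
  ]
}}

```text
t: 15.35
ee_pos: [0.5595, 0.1891, 0.144]
tool_rot: [[0.175, 0.985, 0.002], [0.985, -0.175, 0.002], [0.003, 0.001, -1.0]]
force: [-1.8, 1.1, 5.9]
opening: 0.0217
grip_force: 40.0
```

Emit:
{"name": "play_rows", "arguments": {
  "deltas": [
    [0, [0, 0, -0.001], 0],
    [0, [0, 0, -0.001], 0],
    [45, [0, 0, -0.001], 0],
    [45, [0, 0, -0.001], 0],
    [45, [0, 0, -0.001], 0],
    [60, [0, 0, -0.001], 0],
    [60, [0, 0, -0.03], 0],
    [60, [0, 0, -0.07], 0],
    [60, [0, 0, -0.12], 0],
    [60, [0, 0.1, -0.15], 0],
    [60, [0, -0.1, -0.15], 0],
    [60, [0, -0.15, -0.15], 0],
    [60, [0, -0.2, -0.15], 0],
    [60, [0, -0.2, -0.15], 0],
    [60, [0, -0.2, -0.15], 0],
    [60, [0, -0.2, -0.15], 0]
  ]
}}

```text
t: 16.95
ee_pos: [0.3586, 0.2241, 0.2937]
tool_rot: [[0.172, 0.985, 0.002], [0.985, -0.172, 0.002], [0.002, 0.002, -1.0]]
force: [0.9, -0.5, -0.2]
opening: 0.0563
grip_force: 0.0
```

```bash
python3 - <<'E'
from fit import *
from cell import capture,models
I={c:capture(c) for c in P}
for c in P:cv2.imwrite(f"pics/{c}7.png",I[c])
S=np.array([.5612,.1924,.164]);q={c:proj(S,c)[0] for c in P};print(q)
r=fit(I,q,[*S,np.radians(79.8)],0.,True);print(r.x,np.degrees(r.x[3:]),r.fun,(r.x[:2]-S[:2])@np.array([[.984,.177],[-.177,.984]]))
a=[cv2.resize(I["side"][130:230,155:255],None,fx=4,fy=4),cv2.resize(I["top"][215:315,140:240],None,fx=4,fy=4)]
cv2.imwrite("pics/f.png",np.hstack(a))
E
```

```text
{'side': array([196.4143839 , 161.24299084]), 'top': array([178.92046833, 265.11664704])}
side [186 149  20  27 267] [194.71161049 160.62546816]
top [158 258  42  18 497] [178.13078471 266.47484909]
[ 0.55987051  0.19728661  0.16196651  1.34258693 -0.0092944 ] [76.92456492 -0.53252985] 0.6638486594204918 [-0.00217315  0.00457311]
```

View pics/f.png

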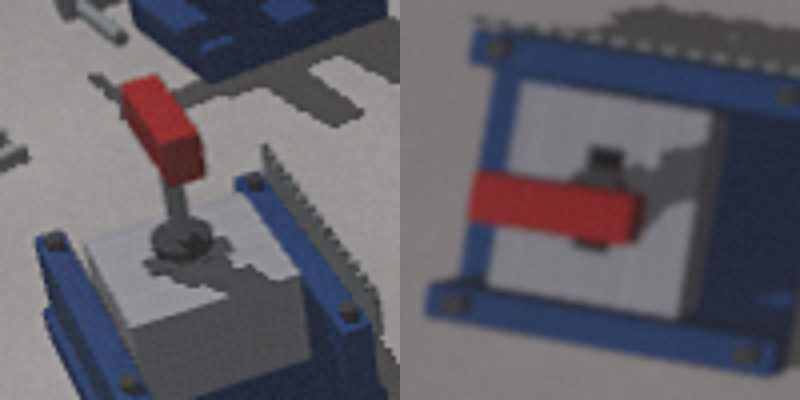

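The key stands upright in the shoe with its handle parallel to the rails, collar lifted off the shoe and gripper clear.

```bash
python3 -c "
from cell import order
print(order.job_done())"
```

```text
the job is handed in; nothing more can be done
None
```

I handed the job in at about 17 s of the 58 s allowed: in the last pictures the T-key stands locked upright in the shoe, its handle along jig y and the gripper clear; no verdict was returned, and I didn't re-measure the other objects.

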